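# Work a stuck cooling blade out of a test board and rack it

## Task

The cooling blade is stuck tight in the round well of the test board: hold it by its flat faces and twist it back and forth while drawing it gently upward until it comes free, without pulling the springy board up (a straight pull would). Stand it upright on the bare tabletop and let go, then take it again by its two narrow end edges and slide it down into the free middle place of the rack, between the two drives, until it is fully home, and leave it there. Do not tip the blade over, do not force it hard into the rack, and leave the crimping pliers and the hard drive lying where they are.

Things in the scene. Friction and masses are not known exactly. Their poses are not given: they have to be found in the camera images.
- blade_center (a point): Middle of the cooling blade's plate. Loose rigid part, about 0.2 kg: bare aluminium plate 8 mm thick (own x), 62 mm wide (y), 76 mm tall (z, up), on a copper slug below it 30 mm across, 16 mm tall; 92 mm tall in all. This point is 54 mm above the slug's underside and 38 mm below the plate's top edge. It stands upright on the slug by itself.
- slug_face (a point): Centre of the flat round underside of the blade's copper slug; axes as blade_center. The tabletop half-way between board and rack (in y) and 0.45 m ahead of the robot base is always bare, a good spot to stand the blade.
- test_board: Test board on a steel carrier, 130 (x) x 150 (y) mm, fixed; origin at the centre of its underside on the table, z up. The round well with the stuck slug is at its centre. The blade starts within 0.15 rad of square, its wide faces looking along the board's +-x, where the fingers have room from above (over y = +-28 mm). Board top at 15 mm; other parts on it reach at most 25 mm.
- tower_top (a point): Point above the well, level with the tops (105 mm over the table) of the board's two aluminium C-shaped towers, which stand round the blade's end edges at y = +-26 to 40 mm and leave no room for fingers there. The seated plate's top edge is 4 mm higher. The tower flanges (inner faces x = +-18 mm) stop the blade's twist at about 0.4 rad either way from square.
- well (a point): Centre of the well's floor, 17 mm above the table, under the slug. Sprung clips grip the slug until it has risen 12 mm; a straight pull would need 27 to 41 N (varies). Turning it takes 0.4 to 0.65 N m, and only while it is turning does it slide up under a few N: about 2 mm in each 0.5 rad stroke is easy.
- board_flex (a joint): How far the board with its well and towers is pulled up off the carrier against its springs, m: 0 at rest, 5 N per mm. More than 4 mm (20 N) damages it.
- rack: Grey plastic rack, fixed, base 90 x 90 x 6 mm; origin at the centre of its underside, z up. Three places in a row along x, 24 mm apart. Solid-state drives 70 mm wide stand in both outer places (fixed, tops 106 mm above the table, inner faces 20 mm either side of the middle), so no fingers fit beside a racked blade's wide faces. The middle place is free.
- rack_place (a point): Centre of the middle place's floor, 6 mm above the table, axes as the rack; the racked slug's underside rests here. Plate's wide faces look along x, either way round; its end edges run in two vertical channels 10.6 mm wide (x), 74 mm apart bottom to bottom (y), 42 mm high, flaring to about 19 mm wide at 50 mm. Above 51 mm the end edges are clear for fingers.
- crimper: Bystander: crimping pliers lying flat, 67 x 205 x 17 mm, origin at the underside; loose.
- hard_drive: Bystander: hard drive lying flat, 102 x 147 x 27 mm, origin at its underside; loose.
Mind the look-alikes: they are no part of the job. Of the things that look like the part that bears blade_center, the middle-sized one is meant.

How it is judged:
By the outcome, as a careful person would: the job done as asked, in the order asked, and still so for the second after the job is handed in, with the robot touching nothing.
It also fails if it takes over 72 s, if anything falls off the work surface, if the arm or the gripper's body presses on something with over 40 N, if the wrist force passes 120 N, or if a joint passes its speed limit or range.

## Robot

A 6-joint arm with a two-finger parallel gripper is mounted at the origin on the work surface; the furniture and walls round the work are solid. World frame = base frame: x ahead of the robot, y to its left, z up, the work surface at z = 0. Lengths are in mm, angles in rad, forces in N, time in s.
With the tool pointing down it reaches from about 250 to 725 mm from the base axis. Payload 9.7 kg.
Tool frame: the origin (TCP) lies between the finger pads; the fingertips stand 19 mm ahead of it and the grasp point (between the pads) is the TCP (ctrl.tips_ahead is the distance from the TCP to the fingertips, in mm); z points along the fingers, y is the line along which they close (so a half turn about z gives the same grasp; the last joint's range is limited). The gripper opens to 85 mm and grips with 20 to 120 N. Pads are 22 mm wide; open, the fingers measure 114 mm over their backs; the gripper's body (76 mm by 85 mm) begins 54 mm behind the grasp point. The pads swing forward as they close: fully open they stand 13 mm farther back than shut.
Start: joints at [-1.132, 0.087, 0.176, 1.66, 0, 1.571], TCP at [233.666, -497.893, 250.284] pointing down, gripper open.
Joint ranges: [-3.13, 3.13], [-0.85, 1.81], [-1.15, 1.24], [-2.2, 2.28], [-1.44, 1.52], [-3.14, 3.14]. Speed limits (rad/s): [2.22, 2.22, 2.57, 3.14, 3.14, 3.14].

## Interface

Orientations are given as a 3x3 rotation matrix whose columns are the frame's x, y, z axes.
In Python, from plant import get_state, viewer, ctrl gives the robot as it stands. The module is installed in compiled form; this text tells all that it offers.
- The arm moves only by the tool drive_tool, never from a script. Its argument "steps" is a list of rows, each a list of 5 numbers: the opening, from 0 (shut) to 1 (fully open), then the shift along the tool's x, y, z in cm, then the turn about the tool's z in degrees. In form: [[gripper, tx, ty, tz, twist], ...]. A call has 1 to 8 rows; each row is the pose to reach, as a shift and turn from the pose commanded when the call began, along the tool's axes at that moment; what a row does not reach only later rows make up. A row lasts 1/10 s, in which the tool goes at most 50 mm and 8.59 degrees, less where a joint would pass 70% of its speed; a pose out of reach is approached as far as the arm can. A call with a gripper value outside its range is refused whole. The fingers move at their own pace and stop on an object; "newtons" is the grip in N (left out, the last holds). Time passes only in rows, so rows that repeat a pose let the fingers close. It gives the time, the measured TCP pose, the force, the opening and the grip force at its end, in the units of the state.
- get_state(): the state, without advancing time (a new reading comes with each control period).
- viewer.capture(name): name is "scene" or "top"; returns (picture, depth): 420x560x3 uint8, blue, green, red; 420x560 float32, mm along the optical axis (not along the pixel's ray), 0 where there is no reading.
- viewer.get_calibration(name): a dict with "K" (3x3 intrinsics, pixels), "D" ([k1, k2, p1, p2, k3] as OpenCV has them; the pictures are not rectified), "pose" (4x4, takes a point from camera to world coordinates). Camera axes: x right, y down, z forward; pixel columns grow to the right and rows downward; lengths in mm; the calibration is good to about 2 mm. A picture is of the moment at which its call begins. get_calibration takes no time and is no camera call.
- ctrl.close_job(): hands the job in; it is judged then, once.
The state is a dict: "time": time; "joint_positions": joint angles; "qd": joint speeds; "joint_efforts": joint torques, N m; "position": TCP position; "orientation": TCP orientation; "contact_force": force on the tool from outside, world axes, zero at the start; "moment": the same for the moment, N m; "gripper_width": finger opening in mm; "gripper_force": force on a finger pad.
Only numpy, scipy, OpenCV 4.12 (cv2) and the standard library are available. Lean on these libraries where they do the work, as an engineer would, in place of code of your own. Each camera call takes 0.05 s, during which the arm holds its last target. There are 200 camera calls.

## Working session

There is one attempt and no reset: what is moved stays moved. The work goes in short steps, Python scripts to look and compute and a tool call to move; the robot and the scene stay as the last step left them, time stands still between calls to the robot, and variables do not carry over. Pictures are saved under pics/ and viewed, at most 11 in all, crops included, and the job is handed in when it is done.

Besides the shell and the picture viewer there is one more tool, called after "Emit:" as name(argument=value, ...) on one line, values as JSON. drive_tool: Moves the arm, as the interface text tells. Its arguments: {"type":"object","properties":{"steps":{"type":"array","items":{"type":"array","items":{"type":"number"}}},"newtons":{"type":"number"}},"required":["steps"]}

```bash
mkdir -p pics; cat > h.py <<'E'
import numpy as np, cv2
from plant import get_state, viewer, ctrl
def cap(n):
    p,d=viewer.capture(n); return p,d,viewer.get_calibration(n)
def pts(px,c,d=None,z=None):
    px=np.asarray(px,float).reshape(-1,2)
    n=cv2.undistortPoints(px.reshape(-1,1,2),np.array(c["K"]),np.array(c["D"])).reshape(-1,2)
    r=np.c_[n,np.ones(len(n))]; T=np.array(c["pose"])
    if d is not None:
        s=d[px[:,1].astype(int),px[:,0].astype(int)]
        return (r*s[:,None])@T[:3,:3].T+T[:3,3]
    w=r@T[:3,:3].T; s=(z-T[2,3])/w[:,2]
    return w*s[:,None]+T[:3,3]
E
python3 - <<'E'
from h import *
for n in("scene","top"):
    p,d,c=cap(n); cv2.imwrite(f"pics/{n}0.png",p); np.save(f"{n}0.npy",d); print(n,np.round(c["pose"],3).tolist(),np.array(c["K"]).tolist())
s=get_state(); print(np.round(s["orientation"],3).tolist(),s["time"],s["gripper_width"])
E
```

```text
scene [[-0.871, -0.297, 0.391, 124.103], [-0.49, 0.538, -0.685, 856.592], [-0.007, -0.789, -0.614, 794.325], [0.0, 0.0, 0.0, 1.0]] [[527.4547297713576, 0.0, 273.2870151236863], [0.0, 527.4547297713576, 216.10905450235626], [0.0, 0.0, 1.0]]
top [[0.019, -0.99, 0.14, 389.679], [-1.0, -0.021, -0.011, 83.426], [0.014, -0.139, -0.99, 1220.933], [0.0, 0.0, 0.0, 1.0]] [[423.88732277080805, 0.0, 279.31803564884814], [0.0, 423.88732277080805, 210.5781220563524], [0.0, 0.0, 1.0]]
[[0.905, 0.425, -0.0], [0.425, -0.905, 0.001], [0.0, -0.001, -1.0]] 0.1 85.13033188110101
```

View pics/scene0.png

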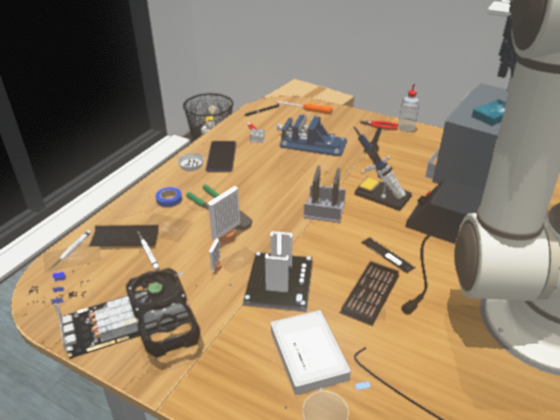

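View pics/top0.png

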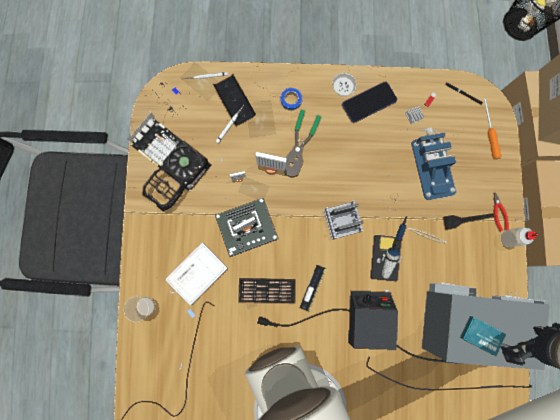

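The scene view shows the board with its blade at about (280,270), the rack at (325,195), and look-alike blades at (225,215) and (213,255). In the top view the board is at (246,226) and the rack at (343,219). I'll zoom in on both.

```bash
python3 - <<'E'
from h import *
a=cv2.imread("pics/top0.png")[190:265,205:375]; b=cv2.imread("pics/scene0.png")[160:310,235:355]
a=cv2.resize(a,None,fx=4.5,fy=4.5,interpolation=cv2.INTER_CUBIC); cv2.imwrite("pics/topc.png",a)
b=cv2.resize(b,None,fx=4,fy=4,interpolation=cv2.INTER_CUBIC);cv2.imwrite("pics/scc.png",b)
p,d,c=cap("top"); ys,xs=np.mgrid[190:265,205:375]; px=np.c_[xs.ravel(),ys.ravel()]
P=pts(px,c,d)
np.save("P.npy",P)
for nm,m in(("board",px[:,0]<290),("rack",px[:,0]>315)):
    for lo,hi in((11,20),(3,9),(95,115)):
        q=P[m&(P[:,2]>lo)&(P[:,2]<hi)]
        if len(q)>8:
            print(nm,lo,hi,len(q),q.mean(0).round(1),[np.round(v,2) for v in cv2.minAreaRect(q[:,:2].astype(np.float32))])
E
```

```text
board 11 20 1507 [508.1 162.2  16.3] [array([501.75, 189.33]), array([127.91, 201.11]), np.float64(21.48)]
board 3 9 1360 [521.  156.1   4.6] [array([512.66, 163.16]), array([214.82, 244.76]), np.float64(1.19)]
board 95 115 166 [511.2 164.5 107.5] [array([511.93, 164.25]), array([43.87, 80.04]), np.float64(21.25)]
rack 11 20 131 [ 495.1 -148.1   14.4] [array([ 493.56, -139.08]), array([207.59, 102.42]), np.float64(33.29)]
rack 3 9 1327 [ 521.  -120.9    5.1] [array([ 518.49, -122.46]), array([217.26, 171.56]), np.float64(0.46)]
rack 95 115 174 [ 537.  -111.3  107.1] [array([ 536.62, -112.29]), array([56.48, 70.8 ]), np.float64(15.66)]
```

View pics/topc.png

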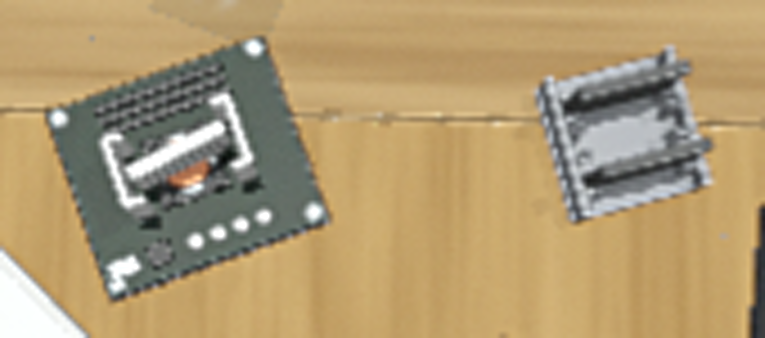

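View pics/scc.png

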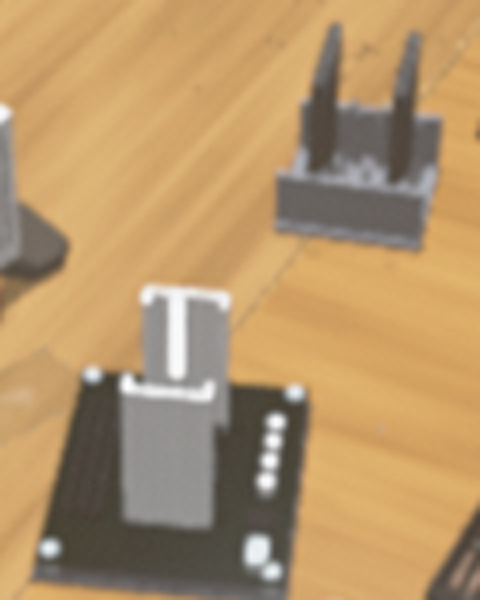

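```bash
cat > m.py <<'E'
from h import *
def rect(P): 
    (c,s,a)=cv2.minAreaRect(P[:,:2].astype(np.float32)); return np.round(c,1),np.round(s,1),round(a,2)
def sub(p,c,x0,x1,y0,y1,z):  # 4x upsampled pixel coordinates projected onto plane z
    f=4; g=cv2.resize(p[y0:y1,x0:x1],None,fx=f,fy=f,interpolation=cv2.INTER_CUBIC)
    ys,xs=np.mgrid[0:g.shape[0],0:g.shape[1]]
    px=np.c_[(xs.ravel()+.5)/f-.5+x0,(ys.ravel()+.5)/f-.5+y0]
    return g.reshape(-1,3).astype(int),px,pts(px,c,z=z)
E
python3 - <<'E'
from m import *
for n,bb,rb in(("top",(205,290,190,265),(315,375,190,250)),("scene",(240,320,225,310),(295,355,160,225))):
    p,d,c=cap(n)
    for nm,b,z in(("towers",bb,105),("blade",bb,109),("drives",rb,106)):
        g,px,P=sub(p,c,*b,z); D=pts(np.clip(np.round(px),0,[559,419]),c,d)[:,2]
        m=(D>z-8)&(D<z+8)
        if nm!="drives": m&=g.min(1)>190
        q=P[m]
        if nm=="blade":
            R=np.array([[np.cos(.37),-np.sin(.37)],[np.sin(.37),np.cos(.37)]])
            l=(q[:,:2]-[512,164.3])@R
            q=q[(abs(l[:,1])<22)&(abs(l[:,0])<14)]
        if len(q)>10:
            v=np.linalg.svd(q[:,:2]-q[:,:2].mean(0),full_matrices=False)[2][0]
            print(n,nm,len(q),q.mean(0)[:2].round(1),rect(q),"axis yaw",round(np.degrees(np.arctan2(-v[0],v[1])),1))
    # board top corners by depth (z 10-18) in top
P=np.load("P.npy")
E
```

```text
top towers 2010 [511.9 164.9] (array([512.1, 164.5]), array([44.7, 80.8]), 21.2) axis yaw -156.7
top blade 812 [512.1 164.2] (array([512.3, 164.6]), array([ 9.4, 44.9]), 29.58) axis yaw 29.6
top drives 2640 [ 536.5 -111.9] (array([ 536.5, -112.7]), array([59.2, 72.9]), 15.64) axis yaw 98.3
scene towers 2983 [506.5 164.6] (array([506.5, 164.1]), array([44.6, 82.1]), 21.46) axis yaw -155.8
scene blade 982 [507.3 163.7] (array([509.3, 161.4]), array([17.7, 49.6]), 43.24) axis yaw 30.0
scene drives 2176 [ 528.1 -107.3] (array([ 528.7, -107.2]), array([58. , 82.1]), 15.59) axis yaw 107.6
```

Both views agree on the angles: board yaw is about 21.3°, blade about 29.8° and rack about 15.6°. They differ by about 5 mm in x, so I'll check that against the gripper's own position at a hover.

Emit:
drive_tool(steps=[[1, 26, -23.5, -5, -47], [1, 26, -23.5, -5, -47], [1, 26, -23.5, -5, -47], [1, 26, -23.5, -5, -47], [1, 26, -23.5, -5, -47], [1, 26, -23.5, -5, -47], [1, 26, -23.5, -5, -47], [1, 26, -23.5, -5, -47]], newtons=110)

```text
time: 1.05
position: [370.7, -170.6, 301.4]
orientation: [[0.301, 0.954, 0.002], [0.954, -0.301, 0.0], [0.001, 0.002, -1.0]]
contact_force: [-0.4, -1.1, -1.3]
gripper_width: 85.3
gripper_force: 0.0
```

```bash
cat >> h.py <<'E'
def go(x,y,z,yaw=None):
    "shift/turn in tool axes (cm, deg) to world target; yaw = desired direction of tool y (mod 180)"
    s=get_state(); R=np.array(s["orientation"]); d=R.T@(np.array([x,y,z])-np.array(s["position"]))/10
    t=0
    if yaw is not None:
        cur=np.degrees(np.arctan2(R[1,1],R[0,1])); t=-((yaw-cur+90)%180-90)
    print("pos",np.round(s["position"],1),"t",round(s["time"],2),"q6",round(s["joint_positions"][5],2),"yawy",round(np.degrees(np.arctan2(R[1,1],R[0,1])),2),"F",np.round(s["contact_force"],1),"M",np.round(s["moment"],2),"w",round(s["gripper_width"],1),"gf",round(float(np.max(s["gripper_force"])),1),"| go",d.round(2),"tw",round(t,2))
E
python3 -c "
from h import *
go(509.5,164.4,200,29.8)"
```

```text
pos [ 370.7 -170.6  301.4] t 1.05 q6 1.44 yawy -17.52 F [-0.4 -1.1 -1.3] M [-0.04  0.01 -0.01] w 85.3 gf 0.0 | go [36.12  3.14 10.17] tw -47.32
```

Emit:
drive_tool(steps=[[1, 36.1, 3.1, 10.2, -47.3], [1, 36.1, 3.1, 10.2, -47.3], [1, 36.1, 3.1, 10.2, -47.3], [1, 36.1, 3.1, 10.2, -47.3], [1, 36.1, 3.1, 10.2, -47.3], [1, 36.1, 3.1, 10.2, -47.3], [1, 36.1, 3.1, 10.2, -47.3], [1, 36.1, 3.1, 10.2, -47.3]])

```text
time: 1.85
position: [509.9, 161.9, 196.3]
orientation: [[-0.493, 0.87, -0.002], [0.87, 0.493, -0.0], [0.001, -0.002, -1.0]]
contact_force: [-0.0, -0.3, 0.2]
gripper_width: 85.2
gripper_force: 0.0
```

```bash
python3 - <<'E'
from m import *
go(509.5,164.4,200,29.8)
for n in("top","scene"):
    p,d,c=cap(n); cv2.imwrite(f"pics/{n}1.png",p)
    s=get_state(); T=np.linalg.inv(np.array(c["pose"]))
    R=np.array(s["orientation"]); o=np.array(s["position"])
    # predicted finger-tip pixels
    Q=np.array([o+R@np.array([0,k*50,6.]) for k in(-1,1)]+[o])
    r,_=cv2.Rodrigues(T[:3,:3]); u,_=cv2.projectPoints(Q,r,T[:3,3],np.array(c["K"]),np.array(c["D"])); print(n,u.reshape(-1,2).round(1).tolist())
    print(d[0,0])
p=cv2.imread("pics/scene1.png")[130:310,190:350]; cv2.imwrite("pics/s1c.png",cv2.resize(p,None,fx=3.3,fy=3.3,interpolation=cv2.INTER_CUBIC))
E
```

```text
pos [509.9 161.9 196.3] t 1.85 q6 1.36 yawy 29.54 F [-0.  -0.3  0.2] M [-0.06  0.05 -0.01] w 85.2 gf 0.0 | go [ 0.24  0.09 -0.37] tw -0.26
top [[251.4, 237.7], [232.4, 202.1], [241.6, 219.5]]
2128.1536
scene [[304.5, 209.8], [251.7, 210.3], [278.1, 207.5]]
0.0
```

View pics/s1c.png

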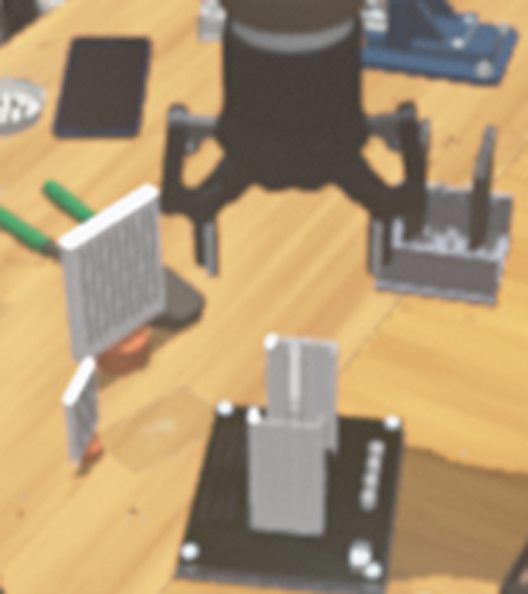

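The fingertips show at about (210,273) and (378,275) in the crop. Their midpoint is about 1 px right of where I predicted it, so the true well is near (509.5,164.4), between the two views. Next I'll descend and close softly.

Emit:
drive_tool(steps=[[1, 0.2, 0.1, 4, -0.3], [1, 0.2, 0.1, 7, -0.3], [1, 0.2, 0.1, 9, -0.3], [1, 0.2, 0.1, 10.5, -0.3], [1, 0.2, 0.1, 11, -0.3], [1, 0.2, 0.1, 11, -0.3], [0.5, 0.2, 0.1, 11, -0.3], [0.3, 0.2, 0.1, 11, -0.3]], newtons=20)

```text
time: 2.75
position: [509.9, 161.7, 89.5]
orientation: [[-0.496, 0.868, 0.002], [0.868, 0.496, 0.001], [-0.0, 0.002, -1.0]]
contact_force: [-1.0, -0.3, -0.1]
gripper_width: 59.2
gripper_force: 0.0
```

Emit:
drive_tool(steps=[[0.3, 0, 0, 0, 0], [0.05, 0, 0, 0, 0], [0, 0, 0, 0, 0], [0, 0, 0, 0, 0], [0, 0, 0, 0, 0], [0, 0, 0, 0, 0]], newtons=20)

```text
time: 3.35
position: [509.8, 162.0, 88.7]
orientation: [[-0.496, 0.868, 0.001], [0.868, 0.496, 0.001], [0.0, 0.001, -1.0]]
contact_force: [2.5, 1.9, 1.4]
gripper_width: 7.7
gripper_force: 20.8
```

```bash
python3 - <<'E'
from h import *
go(509.5,164.4,86,29.8)
p,d,c=cap("scene"); cv2.imwrite("pics/s2.png",p)
cv2.imwrite("pics/s2c.png",cv2.resize(p[130:310,190:350],None,fx=3.3,fy=3.3,interpolation=cv2.INTER_CUBIC))
E
```

```text
pos [509.8 162.   88.7] t 3.35 q6 1.36 yawy 29.74 F [2.5 1.9 1.4] M [ 0.8  -0.81 -0.16] w 7.7 gf 20.8 | go [0.22 0.09 0.27] tw -0.06
```

View pics/s2c.png

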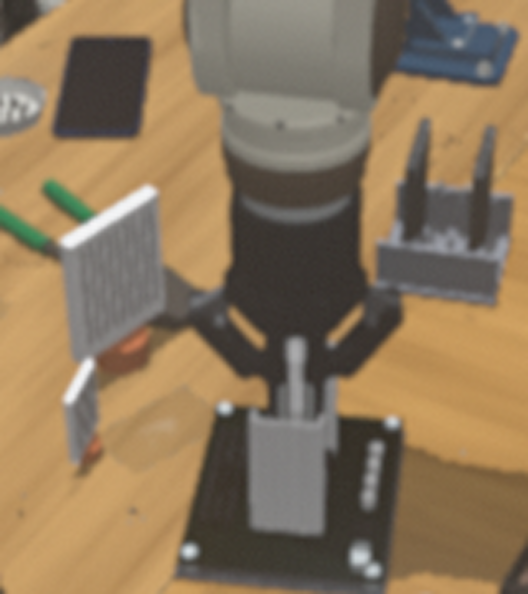

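The fingers straddle and hold the plate at (295,385) in the crop, with width 7.7 mm and almost no side force. Next I'll grip hard and make the first twisting stroke.

Emit:
drive_tool(steps=[[0, 0, 0, 0, 0], [0, 0, 0, 0, 0], [0, 0, 0, 0, 0], [0, 0, 0, -0.05, 8], [0, 0, 0, -0.1, 16], [0, 0, 0, -0.2, 24], [0, 0, 0, -0.2, 24]], newtons=115)

```text
time: 4.1
position: [509.0, 161.3, 89.6]
orientation: [[-0.098, 0.995, -0.001], [0.995, 0.098, -0.001], [-0.001, -0.001, -1.0]]
contact_force: [4.6, 0.6, -4.7]
gripper_width: 6.7
gripper_force: 112.2
```

```bash
python3 -c "
from h import *
go(509.5,164.4,86,21.3)"
```

```text
pos [509.  161.3  89.6] t 4.1 q6 1.78 yawy 5.62 F [ 4.6  0.6 -4.7] M [ 0.31 -1.02 -0.25] w 6.7 gf 112.2 | go [0.3  0.08 0.36] tw -15.68
```

Emit:
drive_tool(steps=[[0, 0, 0, -0.05, -8], [0, 0, 0, -0.1, -16], [0, 0, 0, -0.15, -24], [0, 0, 0, -0.2, -31], [0, 0, 0, -0.25, -23], [0, 0, 0, -0.3, -15], [0, 0, 0, -0.35, -7], [0, 0, 0, -0.4, 0]])

```text
time: 4.9
position: [508.7, 161.2, 92.9]
orientation: [[-0.1, 0.995, -0.002], [0.995, 0.1, -0.001], [-0.001, -0.002, -1.0]]
contact_force: [4.8, 1.2, -9.1]
gripper_width: 6.6
gripper_force: 112.1
```

Emit:
drive_tool(steps=[[0, 0, 0, -0.05, -8], [0, 0, 0, -0.1, -16], [0, 0, 0, -0.15, -24], [0, 0, 0, -0.2, -31]])

```text
time: 5.3
position: [508.7, 161.6, 94.9]
orientation: [[-0.606, 0.795, -0.002], [0.795, 0.606, -0.0], [0.001, -0.002, -1.0]]
contact_force: [4.5, 3.5, -8.7]
gripper_width: 6.5
gripper_force: 112.0
```

```bash
python3 -c "
from h import *
go(509.5,164.4,86,21.3)"
```

```text
pos [508.7 161.6  94.9] t 5.3 q6 1.23 yawy 37.31 F [ 4.5  3.5 -8.7] M [ 0.87 -1.08 -0.36] w 6.5 gf 112.0 | go [0.17 0.24 0.89] tw 16.01
```

Emit:
drive_tool(steps=[[0, 0, 0, -0.04, 8], [0, 0, 0, -0.08, 16], [0, 0, 0, -0.12, 24], [0, 0, 0, -0.16, 31], [0, 0, 0, -0.2, 23], [0, 0, 0, -0.24, 15], [0, 0, 0, -0.28, 7], [0, 0, 0, -0.32, 0]])

```text
time: 6.1
position: [508.8, 161.6, 98.4]
orientation: [[-0.606, 0.795, -0.002], [0.795, 0.606, -0.0], [0.001, -0.002, -1.0]]
contact_force: [4.0, 3.5, -6.7]
gripper_width: 6.9
gripper_force: 112.3
```

Emit:
drive_tool(steps=[[0, 0, 0, -0.04, 8], [0, 0, 0, -0.08, 16], [0, 0, 0, -0.12, 24], [0, 0, 0, -0.16, 31], [0, 0, 0, -0.2, 23], [0, 0, 0, -0.24, 15], [0, 0, 0, -0.28, 7], [0, 0, 0, -0.32, 0]])

```text
time: 6.9
position: [508.2, 161.1, 101.8]
orientation: [[-0.606, 0.795, -0.003], [0.795, 0.606, -0.001], [0.001, -0.003, -1.0]]
contact_force: [-0.2, 0.6, -1.6]
gripper_width: 6.7
gripper_force: 113.7
```

```bash
python3 -c "
from h import *
go(509.5,164.4,86,21.3)"
```

```text
pos [508.2 161.1 101.8] t 6.9 q6 1.23 yawy 37.33 F [-0.2  0.6 -1.6] M [-0.02 -0.02  0.01] w 6.7 gf 113.7 | go [0.18 0.31 1.58] tw 16.03
```

The blade is free: it has risen 13 mm, the pull fell to about its own weight, and the peak reading was about 9 N. Next I'll square it, lift it clear of the towers and carry it to the bare spot.

Emit:
drive_tool(steps=[[0, 0, 0, -0.3, 8], [0, 0, 0, -0.8, 16], [0, 0, 0, -2.5, 16], [0, 0, 0, -5, 16], [0, 0, 0, -8, 16], [0, 0, 0, -10, 16], [0, 0, 0, -11, 16], [0, 0, 0, -11, 16]])

```text
time: 7.7
position: [509.3, 161.5, 213.2]
orientation: [[-0.356, 0.934, 0.0], [0.934, 0.356, -0.0], [-0.0, 0.0, -1.0]]
contact_force: [0.2, 0.1, -1.6]
gripper_width: 6.2
gripper_force: 113.3
```

```bash
python3 - <<'E'
from m import *
go(450,26,150,15.6)
for n,z in(("top",0),("scene",0)):
    p,d,c=cap(n); cv2.imwrite(f"pics/{n}3.png",p)
    T=np.linalg.inv(np.array(c["pose"])); r,_=cv2.Rodrigues(T[:3,:3])
    u,_=cv2.projectPoints(np.array([[450.,26,0]]),r,T[:3,3],np.array(c["K"]),np.array(c["D"])); print(n,u.ravel().round(0))
a=cv2.imread("pics/scene3.png")[60:310,150:430]
cv2.imwrite("pics/s3c.png",cv2.resize(a,None,fx=2.4,fy=2.4,interpolation=cv2.INTER_CUBIC))
E
```

```text
pos [509.3 161.5 213.2] t 7.7 q6 1.51 yawy 20.87 F [ 0.2  0.1 -1.6] M [ 0.02 -0.02 -0.05] w 6.2 gf 113.3 | go [-10.55 -10.37   6.32] tw 5.27
top [294. 249.]
scene [331. 253.]
```

View pics/s3c.png

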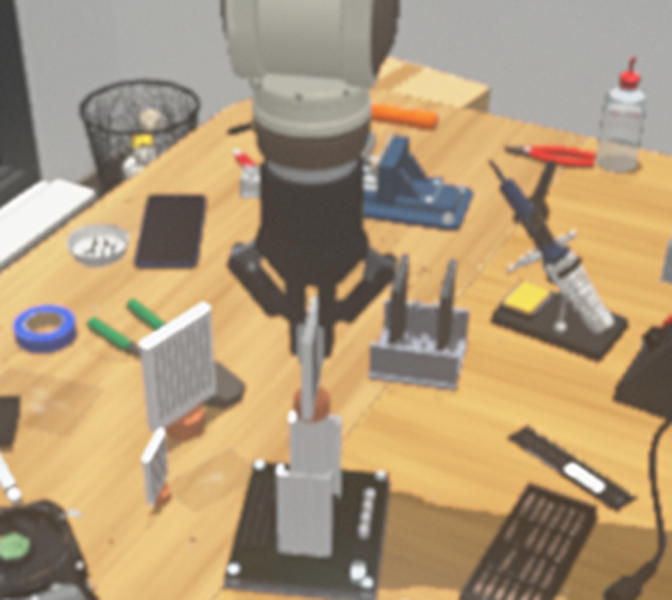

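It hangs clear of the towers, with the slug at (312,415) in the crop. The standing spot at (434,463) in the crop is bare wood.

Emit:
drive_tool(steps=[[0, -4, -3.9, 0, 2], [0, -8, -7.9, 0, 4], [0, -10.5, -10.4, 0, 5.3], [0, -10.5, -10.4, 2, 5.3], [0, -10.5, -10.4, 6, 5.3], [0, -10.5, -10.4, 9.5, 5.3], [0, -10.5, -10.4, 11.5, 5.3], [0, -10.5, -10.4, 11.5, 5.3]])

```text
time: 8.6
position: [446.5, 26.3, 93.4]
orientation: [[-0.267, 0.964, -0.007], [0.964, 0.267, -0.001], [0.001, -0.007, -1.0]]
contact_force: [-0.5, -1.0, -2.4]
gripper_width: 6.6
gripper_force: 113.3
```

```bash
python3 -c "
from h import *
go(450,26,72,15.6)"
```

```text
pos [446.5  26.3  93.4] t 8.6 q6 1.36 yawy 15.48 F [-0.5 -1.  -2.4] M [0.07 0.06 0.01] w 6.6 gf 113.3 | go [-0.13  0.34  2.14] tw -0.12
```

Emit:
drive_tool(steps=[[0, 0, 0, 1, 0], [0, 0, 0, 1.5, 0], [0, 0, 0, 1.6, 0], [0, 0, 0, 1.7, 0], [0, 0, 0, 1.8, 0], [0, 0, 0, 1.8, 0]])

```text
time: 9.2
position: [449.4, 26.6, 79.9]
orientation: [[-0.266, 0.964, 0.0], [0.964, 0.266, 0.0], [-0.0, 0.0, -1.0]]
contact_force: [-0.1, 0.3, -1.0]
gripper_width: 6.7
gripper_force: 113.6
```

```bash
python3 -c "
from h import *
go(450,26,72,15.6)"
```

```text
pos [449.4  26.6  79.9] t 9.2 q6 1.36 yawy 15.45 F [-0.1  0.3 -1. ] M [-0.01 -0.06 -0.02] w 6.7 gf 113.6 | go [-0.08  0.04  0.79] tw -0.15
```

Emit:
drive_tool(steps=[[0, 0, 0, 0.4, 0], [0, 0, 0, 0.5, 0], [0, 0, 0, 0.6, 0], [0, 0, 0, 0.65, 0], [0, 0, 0, 0.65, 0]])

```text
time: 9.7
position: [449.2, 26.6, 73.1]
orientation: [[-0.266, 0.964, -0.0], [0.964, 0.266, 0.0], [0.0, -0.0, -1.0]]
contact_force: [-0.1, -0.2, -1.8]
gripper_width: 6.7
gripper_force: 113.6
```

```bash
python3 -c "
from h import *
go(450,26,72,15.6)"
```

```text
pos [449.2  26.6  73.1] t 9.7 q6 1.36 yawy 15.44 F [-0.1 -0.2 -1.8] M [-0.06  0.1   0.01] w 6.7 gf 113.6 | go [-0.08  0.06  0.11] tw -0.16
```

Emit:
drive_tool(steps=[[0, 0, 0, 0.05, 0], [0, 0, 0, 0.1, 0], [0, 0, 0, 0.15, 0], [0, 0, 0, 0.15, 0]])

```text
time: 10.1
position: [449.4, 26.6, 72.2]
orientation: [[-0.266, 0.964, 0.001], [0.964, 0.266, 0.0], [-0.0, 0.001, -1.0]]
contact_force: [-1.5, -0.2, 4.3]
gripper_width: 6.6
gripper_force: 114.6
```

```bash
python3 -c "
from h import *
go(450,26,72,15.6)"
```

```text
pos [449.4  26.6  72.2] t 10.1 q6 1.36 yawy 15.44 F [-1.5 -0.2  4.3] M [-0.1   0.47  0.04] w 6.6 gf 114.6 | go [-0.07  0.04  0.02] tw -0.16
```

It is on the table with about 6 N of load. I'll ease the grip and open slowly.

Emit:
drive_tool(steps=[[0, 0, 0, 0, 0], [0, 0, 0, 0, 0], [0.12, 0, 0, 0, 0], [0.2, 0, 0, 0, 0], [0.35, 0, 0, 0, 0], [0.5, 0, 0, 0, 0], [1, 0, 0, 0, 0], [1, 0, 0, 0, 0]], newtons=20)

```text
time: 10.9
position: [449.2, 26.6, 71.6]
orientation: [[-0.266, 0.964, -0.0], [0.964, 0.266, -0.0], [0.0, -0.0, -1.0]]
contact_force: [-0.2, 0.5, -0.8]
gripper_width: 70.2
gripper_force: 0.0
```

Emit:
drive_tool(steps=[[1, 0, 0, 0, 0], [1, 0, 0, -2, 0], [1, 0, 0, -6, 0], [1, 0, 0, -10, 0], [1, 0, 0, -12, 0], [1, 0, 0, -12, 0]])

```text
time: 11.5
position: [450.5, 26.7, 194.9]
orientation: [[-0.266, 0.964, 0.005], [0.964, 0.266, 0.0], [-0.001, 0.005, -1.0]]
contact_force: [-0.3, -0.1, -0.2]
gripper_width: 85.3
gripper_force: 0.0
```

```bash
python3 - <<'E'
from m import *
go(449.4,26.6,150,105.4)
for n in("top","scene"):
    p,d,c=cap(n); cv2.imwrite(f"pics/{n}4.png",p)
a=cv2.imread("pics/scene4.png")[150:310,240:440]
cv2.imwrite("pics/s4c.png",cv2.resize(a,None,fx=3.5,fy=3.5,interpolation=cv2.INTER_CUBIC))
E
```

```text
pos [450.5  26.7 194.9] t 11.5 q6 1.36 yawy 15.44 F [-0.3 -0.1 -0.2] M [-0.02  0.01  0.01] w 85.3 gf 0.0 | go [ 0.03 -0.13  4.49] tw -89.96
```

View pics/s4c.png

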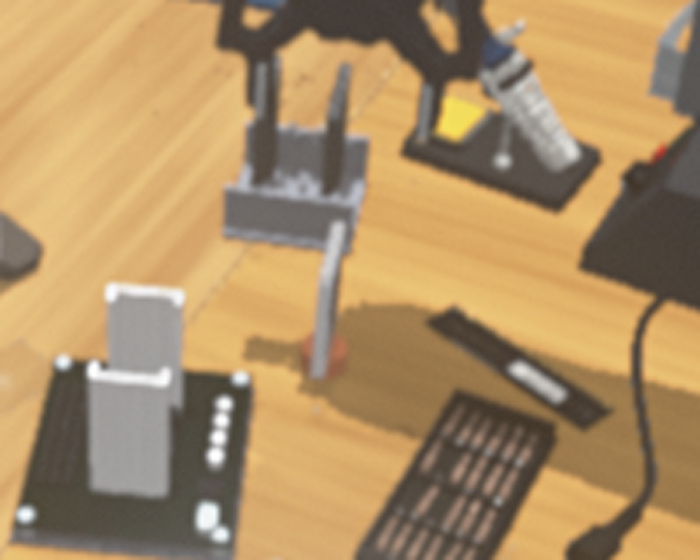

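The blade stands upright near (325,300) in the crop. I'll measure its two end edges so the fingers straddle it evenly.

```bash
python3 - <<'E'
from m import *
ps=np.radians(15.44); ex=np.array([np.cos(ps),np.sin(ps)]); ey=np.array([-np.sin(ps),np.cos(ps)])
for n in("top","scene"):
    p,d,c=cap(n); ys,xs=np.mgrid[0:420,0:560]; px=np.c_[xs.ravel(),ys.ravel()]
    P=pts(px,c,d); l=P[:,:2]-[449.2,26.6]; a=l@ex; b=l@ey
    m=(abs(a)<12)&(abs(b)<50)&(P[:,2]>22)&(P[:,2]<105)
    print(n,m.sum(),"a",np.percentile(a[m],[5,50,95]).round(1),"b",np.percentile(b[m],[0.5,5,50,95,99.5]).round(1),"z",np.percentile(P[m,2],[1,50,99]).round(1))
    mt=m&(P[:,2]>86); print("  top strip",mt.sum(),np.percentile(b[mt],[1,5,50,95,99]).round(1) if mt.sum() else "", np.percentile(a[mt],[5,50,95]).round(1) if mt.sum() else "")
    # tower comparison in same camera, depth based (true tower centre unknown)
E
```

```text
Traceback (most recent call last):
IndexError: index -1 is out of bounds for axis 0 with size 0
```

Emit:
drive_tool(steps=[[1, 4, 0.6, 0, -8], [1, 9, 1.4, 0, -16], [1, 14, 2.4, 0, -24], [1, 18, 3, 0, -32], [1, 19.8, 3.4, 0, -40], [1, 19.8, 3.4, 0, -48], [1, 19.8, 3.4, 0, -56]])

```text
time: 12.35
position: [428.5, 227.1, 189.8]
orientation: [[-0.95, 0.311, -0.003], [0.311, 0.95, -0.001], [0.002, -0.002, -1.0]]
contact_force: [1.0, 0.2, 0.5]
gripper_width: 85.4
gripper_force: 0.0
```

```bash
cat > e.py <<'E'
from m import *
ps=np.radians(15.44); ex=np.array([np.cos(ps),np.sin(ps)]); ey=np.array([-np.sin(ps),np.cos(ps)])
for n in("top","scene"):
    p,d,c=cap(n); cv2.imwrite(f"pics/{n}5.png",p); ys,xs=np.mgrid[0:420,0:560]; px=np.c_[xs.ravel(),ys.ravel()]
    P=pts(px,c,d); 
    for nm,o,lim in(("blade",[449.2,26.6],(14,50)),("drives",[536,-112],(45,60))):
        l=P[:,:2]-o; a=l@ex; b=l@ey
        m=(abs(a)<lim[0])&(abs(b)<lim[1])&(P[:,2]>84)&(P[:,2]<116)
        if m.sum()<5: print(n,nm,m.sum()); continue
        print(n,nm,m.sum(),"a",np.percentile(a[m],[1,5,50,95,99]).round(1),"b",np.percentile(b[m],[1,5,50,95,99]).round(1),"z",np.percentile(P[m,2],[5,50,95]).round(1))
        z=92 if nm=="blade" else 106
        g=np.percentile(P[m,2],50)
        Q=pts(px[m],c,z=z); l=Q[:,:2]-o
        print("   plane",rect(Q), "a,b of rect centre",((np.array(rect(Q)[0])-o)@ex).round(1),((np.array(rect(Q)[0])-o)@ey).round(1))
E
python3 e.py; python3 -c "
from h import *
go(449,27,150,105.4)"
```

```text
top blade 72 a [-1.6 -1.3  2.3  5.9  6.3] b [-28.5 -26.6   0.4  29.1  31.4] z [89.8 93.6 97.7]
   plane (array([451.2,  28.5]), array([ 8., 62.]), 15.97) a,b of rect centre 2.4 1.3
top drives 190 a [-27.7 -27.5  20.4  27.4  28.4] b [-33.6 -30.9   0.3  32.1  33.9] z [ 91.  107.4 111.2]
   plane (array([ 536. , -111.4]), array([57.1, 72.4]), 15.01) a,b of rect centre 0.2 0.6
scene blade 84 a [-6.8 -6.6 -2.9  0.8  1.4] b [-29.2 -26.    5.9  31.5  34. ] z [85.5 90.7 92.7]
   plane (array([444.4,  31.7]), array([ 8.7, 67.5]), 15.61) a,b of rect centre -3.3 6.2
scene drives 77 a [-33.  -32.8 -30.1 -25.3 -24.8] b [-37.6 -34.    0.2  31.6  32.8] z [ 89.  104.6 107. ]
   plane (array([ 505.6, -116.4]), array([10.3, 73. ]), 16.39) a,b of rect centre -30.5 3.9
pos [428.7 226.5 190.1] t 12.45 q6 0.81 yawy 71.59 F [-0.2  0.   0.3] M [-0.01 -0.03  0.02] w 85.4 gf 0.0 | go [ -8.24 -18.28   4.03] tw -33.81
```

The known grip line calibrates the cameras: the top view reads 2.4 mm too far along the blade's x axis and the scene view about 3 mm short. That puts the blade near (448.7,28.5) and the rack centre near (533.8,-112.3) at yaw 15.5°.

Emit:
drive_tool(steps=[[1, -1.5, -3, 0, -8], [1, -3.5, -7.5, 1, -16], [1, -5.5, -12, 2, -24], [1, -7.4, -16.5, 3, -33.8], [1, -8.1, -18.2, 4, -33.8], [1, -8.1, -18.2, 4, -33.8], [1, -8.1, -18.2, 4, -33.8], [1, -8.1, -18.2, 4, -33.8]])

```text
time: 13.25
position: [448.1, 28.7, 151.6]
orientation: [[-0.965, -0.261, -0.0], [-0.261, 0.965, 0.0], [0.0, 0.0, -1.0]]
contact_force: [0.2, 0.5, -0.5]
gripper_width: 85.8
gripper_force: 0.0
```

```bash
python3 -c "
from h import *
go(448.7,28.5,66,105.4)"
```

```text
pos [448.1  28.7 151.6] t 13.25 q6 -0.2 yawy 105.1 F [ 0.2  0.5 -0.5] M [ 0.01  0.03 -0.03] w 85.8 gf 0.0 | go [-0.05 -0.04  8.56] tw -0.3
```

Emit:
drive_tool(steps=[[1, 0, 0, 3, -0.3], [1, 0, 0, 4.5, -0.3], [1, 0, 0, 6, -0.3], [1, 0, 0, 7.5, -0.3], [1, 0, 0, 8.5, -0.3], [1, 0, 0, 8.5, -0.3], [1, 0, 0, 8.5, -0.3], [1, 0, 0, 8.5, -0.3]])

```text
time: 14.05
position: [448.6, 28.2, 67.5]
orientation: [[-0.963, -0.268, 0.001], [-0.268, 0.963, 0.0], [-0.001, -0.0, -1.0]]
contact_force: [0.2, -0.5, -0.2]
gripper_width: 85.1
gripper_force: 0.0
```

```bash
python3 - <<'E'
from m import *
go(448.7,28.5,66,105.4)
p,d,c=cap("scene"); cv2.imwrite("pics/s6.png",p)
cv2.imwrite("pics/s6c.png",cv2.resize(p[170:290,260:400],None,fx=5,fy=5,interpolation=cv2.INTER_CUBIC))
E
```

```text
pos [448.6  28.2  67.5] t 14.05 q6 -0.21 yawy 105.53 F [ 0.2 -0.5 -0.2] M [ 0.01  0.04 -0.03] w 85.1 gf 0.0 | go [-0.02  0.03  0.15] tw 0.13
```

View pics/s6c.png

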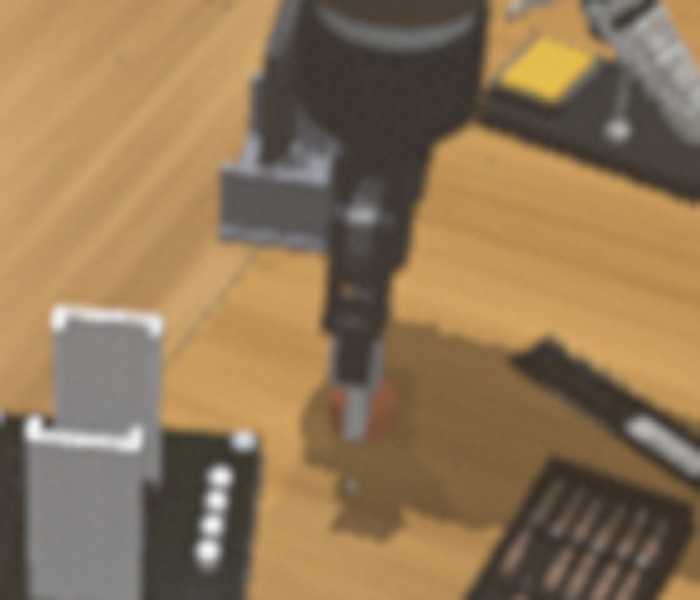

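The blade stands upright between the fingers, its slug at about (362,408) in the crop. Closing gently on the end edges.

Emit:
drive_tool(steps=[[0.85, 0, 0, 0, 0], [0.8, 0, 0, 0, 0], [0.78, 0, 0, 0, 0], [0.76, 0, 0, 0, 0], [0.74, 0, 0, 0, 0], [0.72, 0, 0, 0, 0], [0.7, 0, 0, 0, 0], [0.68, 0, 0, 0, 0]], newtons=20)

```text
time: 14.9
position: [448.3, 28.1, 66.9]
orientation: [[-0.963, -0.268, 0.0], [-0.268, 0.963, -0.0], [-0.0, -0.0, -1.0]]
contact_force: [0.8, -3.5, 2.7]
gripper_width: 61.8
gripper_force: 21.4
```

```bash
python3 -c "
from h import *
go(448.7,28.5,66,105.4)"
```

```text
pos [448.3  28.1  66.9] t 14.9 q6 -0.21 yawy 105.53 F [ 0.8 -3.5  2.7] M [-0.5  -0.07  0.01] w 61.8 gf 21.4 | go [-0.05  0.03  0.09] tw 0.13
```

Emit:
drive_tool(steps=[[0.6, 0, 0, 0, 0], [0.6, 0, 0, 0, 0], [0.6, 0, 0, -0.5, 0], [0.6, 0, 0, -2.5, 0], [0.6, 0, 0, -6, 0], [0.6, 0, 0, -10, 0], [0.6, 0, 0, -13, 0], [0.6, 0, 0, -14, 0]], newtons=45)

```text
time: 15.7
position: [448.8, 28.5, 209.5]
orientation: [[-0.963, -0.268, 0.003], [-0.268, 0.963, 0.001], [-0.003, -0.0, -1.0]]
contact_force: [0.4, 0.2, -2.0]
gripper_width: 61.2
gripper_force: 49.6
```

```bash
python3 -c "
from h import *
go(533.8,-112.3,205,105.5)"
```

```text
pos [448.8  28.5 209.5] t 15.7 q6 -0.21 yawy 105.55 F [ 0.4  0.2 -2. ] M [-0.02 -0.01 -0.02] w 61.2 gf 49.6 | go [ -4.41 -15.84   0.47] tw 0.05
```

Emit:
drive_tool(steps=[[0.6, -0.8, -3, 0, 0], [0.6, -2, -7, 0, 0], [0.6, -3.2, -11.5, 0, 0], [0.6, -4.1, -14.8, 0, 0], [0.6, -4.4, -15.8, 0, 0], [0.6, -4.4, -15.8, 0.3, 0], [0.6, -4.4, -15.8, 0.4, 0], [0.6, -4.4, -15.8, 0.4, 0]])

```text
time: 16.5
position: [532.2, -111.1, 202.2]
orientation: [[-0.963, -0.269, -0.001], [-0.269, 0.963, 0.0], [0.001, 0.001, -1.0]]
contact_force: [0.9, 0.1, -0.5]
gripper_width: 61.3
gripper_force: 50.0
```

```bash
python3 - <<'E'
from m import *
go(533.8,-112.3,135,105.5)
for n in("scene","top"):
    p,d,c=cap(n); cv2.imwrite(f"pics/{n}7.png",p)
p=cv2.imread("pics/scene7.png")[100:240,250:400]
cv2.imwrite("pics/s7c.png",cv2.resize(p,None,fx=4.2,fy=4.2,interpolation=cv2.INTER_CUBIC))
E
```

```text
pos [ 532.2 -111.1  202.2] t 16.5 q6 -0.48 yawy 105.61 F [ 0.9  0.1 -0.5] M [-0.06  0.02  0.05] w 61.3 gf 50.0 | go [-0.12 -0.16  6.72] tw 0.11
```

View pics/s7c.png

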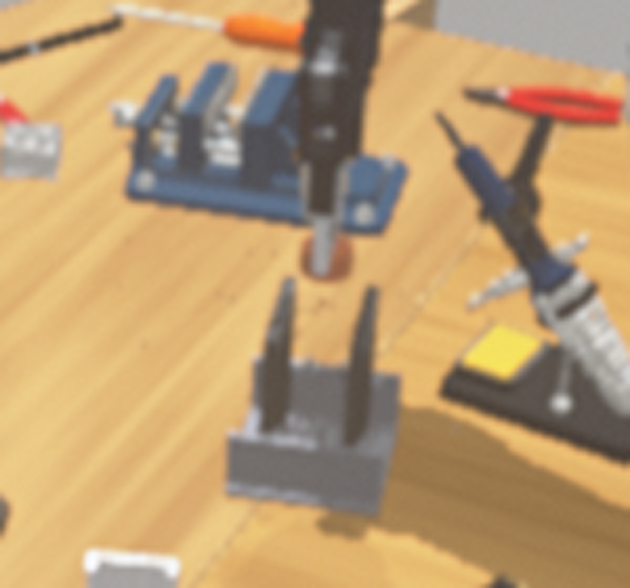

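The slug at (325,277) in the crop hangs between the drive tops at (290,282) and (373,290). Centring and descending in stages.

Emit:
drive_tool(steps=[[0.6, -0.12, -0.1, 0.5, 0], [0.6, -0.12, -0.1, 1.5, 0], [0.6, -0.12, -0.1, 2, 0], [0.6, -0.12, -0.1, 2.2, 0], [0.6, -0.12, -0.1, 2.2, 0], [0.6, -0.12, -0.1, 2.2, 0]])

```text
time: 17.2
position: [534.3, -112.9, 180.8]
orientation: [[-0.963, -0.268, 0.0], [-0.268, 0.963, -0.0], [-0.0, -0.0, -1.0]]
contact_force: [-0.2, 0.3, -1.9]
gripper_width: 61.2
gripper_force: 50.0
```

```bash
python3 - <<'E'
from m import *
go(533.8,-112.3,105,105.5)
ex=np.array([np.cos(np.radians(15.5)),np.sin(np.radians(15.5))])
# scene cam: x-dir comparison of slug (copper) bottom against the drives
p,d,c=cap("scene"); P=pts(np.stack(np.meshgrid(np.arange(560),np.arange(420)),-1).reshape(-1,2),c,d)
hsv=cv2.cvtColor(p,cv2.COLOR_BGR2HSV).reshape(-1,3)
l=P[:,:2]-[533.8,-112.3]; a=l@ex; b=l@np.array([-ex[1],ex[0]])
near=(abs(a)<45)&(abs(b)<50)
m=near&(P[:,2]>100)&(P[:,2]<135)&(hsv[:,1]>110); print("copper",m.sum(),np.percentile(a[m],[2,50,98]).round(1) if m.sum() else"", np.percentile(P[m,2],[2,98]).round(1) if m.sum() else "")
m=near&(P[:,2]>75)&(P[:,2]<104)&(hsv[:,1]<110)
h,e=np.histogram(a[m],np.arange(-45,46,3)); print(list(zip(e[:-1].astype(int),h)))
m=near&(P[:,2]>135)&(P[:,2]<165); print("plate/finger a",np.percentile(a[m],[2,50,98]).round(1))
E
```

```text
pos [ 534.3 -112.9  180.8] t 17.2 q6 -0.48 yawy 105.54 F [-0.2  0.3 -1.9] M [ 0.02  0.02 -0.07] w 61.2 gf 50.0 | go [0.03 0.07 7.58] tw 0.04
copper 65 [-15.9  -9.3  10.8] [113.9 130.9]
[(np.int64(-45), np.int64(0)), (np.int64(-42), np.int64(0)), (np.int64(-39), np.int64(0)), (np.int64(-36), np.int64(0)), (np.int64(-33), np.int64(27)), (np.int64(-30), np.int64(26)), (np.int64(-27), np.int64(16)), (np.int64(-24), np.int64(9)), (np.int64(-21), np.int64(0)), (np.int64(-18), np.int64(0)), (np.int64(-15), np.int64(0)), (np.int64(-12), np.int64(0)), (np.int64(-9), np.int64(0)), (np.int64(-6), np.int64(0)), (np.int64(-3), np.int64(0)), (np.int64(0), np.int64(0)), (np.int64(3), np.int64(0)), (np.int64(6), np.int64(0)), (np.int64(9), np.int64(0)), (np.int64(12), np.int64(0)), (np.int64(15), np.int64(43)), (np.int64(18), np.int64(20)), (np.int64(21), np.int64(14)), (np.int64(24), np.int64(11)), (np.int64(27), np.int64(0)), (np.int64(30), np.int64(0)), (np.int64(33), np.int64(0)), (np.int64(36), np.int64(0)), (np.int64(39), np.int64(0)), (np.int64(42), np.int64(0))]
plate/finger a [-6.4 -3.7  0.8]
```

Camera biases cancel: the blade's centre reads about -2.8 mm and the drives' centre about -3 mm in the same view. Descending between the drives.

Emit:
drive_tool(steps=[[0.6, 0.03, 0.05, 1.5, 0], [0.6, 0.03, 0.05, 3, 0], [0.6, 0.03, 0.05, 4.5, 0], [0.6, 0.03, 0.05, 6, 0], [0.6, 0.03, 0.05, 6.8, 0], [0.6, 0.03, 0.05, 6.8, 0], [0.6, 0.03, 0.05, 6.8, 0]])

```text
time: 17.95
position: [534.0, -112.5, 112.9]
orientation: [[-0.963, -0.268, 0.0], [-0.268, 0.963, -0.0], [-0.0, -0.0, -1.0]]
contact_force: [0.8, 0.1, -1.4]
gripper_width: 61.7
gripper_force: 50.0
```

Emit:
drive_tool(steps=[[0.6, 0, 0, 0.3, 0], [0.6, 0, 0, 0.6, 0], [0.6, 0, 0, 0.9, 0], [0.6, 0, 0, 1.2, 0], [0.6, 0, 0, 1.4, 0], [0.6, 0, 0, 1.5, 0], [0.6, 0, 0, 1.5, 0]])

```text
time: 18.65
position: [533.8, -112.4, 97.5]
orientation: [[-0.963, -0.268, -0.0], [-0.268, 0.963, 0.0], [0.0, 0.0, -1.0]]
contact_force: [0.5, 1.0, -1.9]
gripper_width: 61.1
gripper_force: 50.0
```

```bash
python3 -c "
from h import *
go(533.8,-112.3,73,105.5)"
```

```text
pos [ 533.8 -112.4   97.5] t 18.65 q6 -0.48 yawy 105.54 F [ 0.5  1.  -1.9] M [-0.06  0.   -0.01] w 61.1 gf 50.0 | go [-0.01  0.01  2.45] tw 0.04
```

Emit:
drive_tool(steps=[[0.6, 0, 0, 0.2, 0], [0.6, 0, 0, 0.4, 0], [0.6, 0, 0, 0.6, 0], [0.6, 0, 0, 0.8, 0], [0.6, 0, 0, 0.8, 0]])

```text
time: 19.15
position: [533.7, -112.5, 89.3]
orientation: [[-0.963, -0.268, -0.001], [-0.268, 0.963, 0.0], [0.0, 0.0, -1.0]]
contact_force: [0.2, 0.3, -2.6]
gripper_width: 61.3
gripper_force: 50.0
```

```bash
python3 -c "
from h import *
go(533.8,-112.3,73,105.5)"
```

```text
pos [ 533.7 -112.5   89.3] t 19.15 q6 -0.48 yawy 105.54 F [ 0.2  0.3 -2.6] M [0.   0.07 0.03] w 61.3 gf 50.0 | go [-0.02  0.01  1.63] tw 0.04
```

In the narrow channel (plate bottom at about 38 mm) and no contact force. Continuing down.

Emit:
drive_tool(steps=[[0.6, 0, 0, 0.2, 0], [0.6, 0, 0, 0.4, 0], [0.6, 0, 0, 0.6, 0], [0.6, 0, 0, 0.8, 0], [0.6, 0, 0, 1, 0], [0.6, 0, 0, 1.2, 0], [0.6, 0, 0, 1.3, 0], [0.6, 0, 0, 1.3, 0]])

```text
time: 19.95
position: [533.8, -112.5, 76.5]
orientation: [[-0.963, -0.268, -0.0], [-0.268, 0.963, 0.0], [0.0, 0.0, -1.0]]
contact_force: [-0.9, -0.3, -3.3]
gripper_width: 61.2
gripper_force: 50.0
```

```bash
python3 -c "
from h import *
go(533.8,-112.3,73,105.5)"
```

```text
pos [ 533.8 -112.5   76.5] t 19.95 q6 -0.48 yawy 105.54 F [-0.9 -0.3 -3.3] M [ 0.01 -0.03 -0.01] w 61.2 gf 50.0 | go [-0.01  0.01  0.35] tw 0.04
```

Emit:
drive_tool(steps=[[0.6, 0, 0, 0.1, 0], [0.6, 0, 0, 0.2, 0], [0.6, 0, 0, 0.3, 0], [0.6, 0, 0, 0.35, 0], [0.6, 0, 0, 0.4, 0], [0.6, 0, 0, 0.4, 0]])

```text
time: 20.55
position: [534.0, -112.5, 73.1]
orientation: [[-0.963, -0.268, 0.0], [-0.268, 0.963, 0.0], [-0.0, -0.0, -1.0]]
contact_force: [-2.0, 1.0, 2.9]
gripper_width: 61.3
gripper_force: 50.3
```

```bash
python3 -c "
from h import *
go(533.8,-112.3,73,105.5)"
```

```text
pos [ 534.  -112.5   73.1] t 20.55 q6 -0.48 yawy 105.54 F [-2.   1.   2.9] M [0.17 0.33 0.05] w 61.3 gf 50.3 | go [0.01 0.02 0.01] tw 0.04
```

It bottoms at z = 73.1, exactly 6 mm above the standing height, with a few N of load. Easing the grip and opening.

Emit:
drive_tool(steps=[[0.6, 0, 0, 0.05, 0], [0.68, 0, 0, 0.05, 0], [0.7, 0, 0, 0.05, 0], [0.74, 0, 0, 0.05, 0], [0.8, 0, 0, 0.05, 0], [0.9, 0, 0, 0, 0], [1, 0, 0, 0, 0], [1, 0, 0, 0, 0]], newtons=20)

```text
time: 21.35
position: [533.8, -112.5, 72.6]
orientation: [[-0.963, -0.268, -0.0], [-0.268, 0.963, -0.0], [0.0, 0.0, -1.0]]
contact_force: [-0.0, -0.6, -0.5]
gripper_width: 85.2
gripper_force: 0.0
```

```bash
python3 -c "
from h import *
go(533.8,-112.3,73,105.5)"
```

```text
pos [ 533.8 -112.5   72.6] t 21.35 q6 -0.48 yawy 105.54 F [-0.  -0.6 -0.5] M [-0.   -0.01 -0.01] w 85.2 gf 0.0 | go [-0.    0.02 -0.04] tw 0.04
```

Emit:
drive_tool(steps=[[1, 0, 0, -2, 0], [1, 0, 0, -5, 0], [1, 0, 0, -9, 0], [1, 0, 0, -13, 0], [1, 0, 0, -16, 0], [1, 0, 4, -16, 0], [1, 0, 9, -16, 0], [1, 0, 14, -16, 0]])

```text
time: 22.15
position: [495.9, 23.4, 232.8]
orientation: [[-0.964, -0.266, 0.0], [-0.266, 0.964, 0.0], [-0.0, -0.0, -1.0]]
contact_force: [1.8, 0.9, -0.8]
gripper_width: 85.4
gripper_force: 0.0
```

Emit:
drive_tool(steps=[[1, 0, 4, 0, 0], [1, 0, 8, 0, 0], [1, 0, 10, 0, 0], [1, 0, 10, 0, 0]])

```text
time: 22.55
position: [468.9, 120.8, 232.8]
orientation: [[-0.963, -0.271, 0.0], [-0.271, 0.963, 0.0], [-0.0, 0.0, -1.0]]
contact_force: [0.2, -1.2, -0.6]
gripper_width: 85.5
gripper_force: 0.0
```

```bash
python3 - <<'E'
from m import *
s=get_state(); print(s["position"],s["time"])
ex=np.array([np.cos(np.radians(15.5)),np.sin(np.radians(15.5))]); ey=np.array([-ex[1],ex[0]])
for n in("top","scene"):
    p,d,c=cap(n); cv2.imwrite(f"pics/{n}9.png",p)
    P=pts(np.stack(np.meshgrid(np.arange(560),np.arange(420)),-1).reshape(-1,2),c,d)
    l=P[:,:2]-[533.8,-112.3]; a=l@ex; b=l@ey
    o=-2.8 if n=="scene" else 2.4
    for nm,lo,hi in(("blade",-7,7),("drive-",-30,-21),("drive+",21,30)):
        m=(a-o>lo)&(a-o<hi)&(abs(b)<40)&(P[:,2]>55)&(P[:,2]<130)
        print(n,nm,m.sum(),"ztop",np.percentile(P[m,2],[50,90,97]).round(1),"a",np.percentile(a[m]-o,[3,50,97]).round(1),"b",np.percentile(b[m],[3,97]).round(1))
p=cv2.imread("pics/scene9.png")[140:300,150:400]
cv2.imwrite("pics/s9c.png",cv2.resize(p,None,fx=3.2,fy=3.2,interpolation=cv2.INTER_CUBIC))
E
```

```text
[468.89481803 120.83288332 232.78007302] 22.55
top blade 102 ztop [ 99.  102.4 103.7] a [-3.  -0.3  4.9] b [-29.7  30.3]
top drive- 93 ztop [107.3 110.1 110.9] a [-27.9 -25.6 -21.6] b [-30.7  33.4]
top drive+ 78 ztop [106.9 110.3 112.1] a [21.3 24.4 28.1] b [-34.1  33.7]
scene blade 143 ztop [87.6 97.9 99.4] a [-3.3 -0.8  4.8] b [-27.3  32.8]
scene drive- 146 ztop [ 92.3 105.6 106.7] a [-28.1 -26.  -21.2] b [-33.   35.6]
scene drive+ 59 ztop [ 83.8 103.8 105.6] a [21.5 24.7 27.6] b [22.6 36.3]
```

View pics/s9c.png

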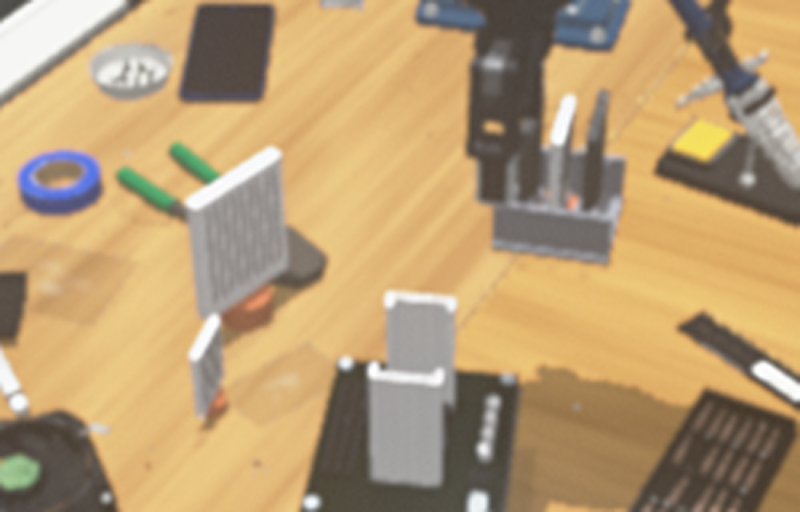

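The blade stands in the rack at (563,150) in the crop, between the drives. Its top edge is about 8 mm below theirs, as it should be when fully home, and the gripper is well clear. Handing in.

```bash
python3 -c "
from h import *
print(ctrl.close_job())"
```

```text
the job is handed in; nothing more can be done
None
```

The blade was twisted free (peak pull reading about 9 N), stood on the bare table, regripped by its end edges and seated fully home in the rack's middle place. I handed the job in at about 23 s.

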